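# Light and open the wheel guard for inspection

### The arm

A 6-joint arm with a two-finger parallel gripper is mounted at the origin on the work surface. World frame = base frame: x ahead of the robot, y to its left, z up, the work surface at z = 0. Lengths are in m, angles in rad, forces in N, time in s.
With the tool pointing down it reaches from about 0.3 to 0.875 m from the base axis. Payload 4.2 kg.
Tool frame: the origin (TCP) lies at the very end of the fingers, on their centre line; the grasp point (between the pads) lies bot.hold_point_z behind it (bot.hold_point_z is the distance from the TCP to the grasp point, in m); z points along the fingers, y is the direction in which the jaws open and shut (so a half turn about z gives the same grasp; the last joint's range is limited). The gripper opens to 85 mm and grips with 20 to 120 N. Pads are 22 mm wide; open, the fingers measure 114 mm over their backs; the gripper's body (76 mm by 85 mm) begins 54 mm behind the grasp point. The pads swing forward as they close: fully open they stand 13 mm farther back than shut.
Start: joints at [1.214, 0.32, 1.565, -0, 1.257, -0.02], TCP at [0.19, 0.543, 0.231] pointing down, gripper open.
Joint ranges: [-3.11, 3.11], [-0.84, 2.01], [0.21, 2.61], [-1.34, 4.49], [0.05, 2.63], [-2.56, 2.56]. Speed limits (rad/s): [2.57, 2.57, 3.14, 3.14, 3.14, 3.14].

### API

Orientations are given as a unit quaternion [x, y, z, w].
In Python, from bench import bot gives the robot as it stands.
- The arm moves only by the tool arm_command, never from a script. Its argument "plan" is a list of rows, each a list of 3 entries, a list of its own where there are three numbers: the shift along the world's x, y, z in mm, then the turn, a rotation vector about the world's x, y, z in degrees, then the closure, from -1 (fully open) to 1 (shut). In form: [[[dx, dy, dz], [rx, ry, rz], grip], ...]. A call has 1 to 8 rows; each row shifts and turns the commanded pose from where the row before left it; what a row does not reach is not made up. A row lasts 1/12 s, in which the tool goes at most 41.7 mm and 7.16 degrees, less where a joint would pass 70% of its speed; a pose out of reach is approached as far as the arm can. A call is refused whole if a number of a shift passes 41.7 or a number of a turn 7.16, either way. A call with a gripper value outside its range is refused whole. The fingers move at their own pace and stop on an object; "force" is the grip in N (left out, the last holds). Time passes only in rows, so rows that do not move let the fingers close. It gives the time, the measured TCP pose, the force and the opening at its end, in the units of the state.
- bot.observe(): the state, without advancing time (a new reading comes with each control period).
- bot.get_image(name): name is "side" or "top" or "wrist"; returns a dict with "pixels" (420x560x3 uint8, red, green, blue), "K" (3x3 intrinsics, pixels), "D" ([k1, k2, p1, p2, k3] as OpenCV has them; the pictures are not rectified), "pose" (4x4, takes a point from camera to world coordinates). Camera axes: x right, y up, looking along -z (the intrinsics and any distortion apply to the point x, -y, -z); pixel columns grow to the right and rows downward; lengths in m; the calibration is good to about 2 mm. A picture is of the moment at which its call begins. There is no depth.
- bot.job_done(): hands the job in, once; it reports no verdict.
The state is a dict: "t": time; "joints": joint angles; "joint_vel": joint speeds; "tau": joint torques, N m; "position": TCP position; "tcp_rot": TCP orientation; "force": force on the tool from outside, world axes, zero at the start; "ft_torque": the same for the moment, N m; "gripper_width": finger opening in m.
Only numpy, scipy, OpenCV 4.12 (cv2) and the standard library are available. Lean on these libraries where they do the work, as an engineer would, in place of code of your own. Each camera call takes 0.05 s, during which the arm holds its last target. There are 200 camera calls.

### The job

The grinding wheel is to be inspected: stand the cordless lamp upright on the bench exactly halfway between the two tins, to light the guard's side window, and let go of it. Then lift the guard's flap by its bar handle until it lines up with the marker needle on the quadrant, and finish while still holding it there, steady, because it falls shut by itself. Leave the tins, the needle and everything else where they are.

Things in the scene. Friction and masses are not known exactly. Their poses are not given: they have to be found in the camera images.
- lamp_center (a point): centre (half-way up) of the cordless lamp: a loose upright round lamp, black with a white band near the top, 84 mm tall, 44 mm across at mid height, foot 54 mm across and 10 mm high, about 250 g; starts standing on the bench
- gap_mid (a point): the point on the bench surface exactly halfway between the axes of the two tins, where the lamp is to stand; the tins' axes are 240 mm apart; its x axis points from the near tin to the far one
- tin_near: closed round steel tin, 62 mm across, 94 mm tall, the one nearer to the robot; loose, not to be moved; origin at the centre of its underside
- tin_far: the same tin, the one farther from the robot; origin at the centre of its underside
- guard: wheel guard: fixed grey open-topped steel box over a small grinding wheel, box 200 x 175 mm (its x and y) and 135 mm high, on a foot 240 x 200 mm, green motor 110 mm across sticking out 120 mm on its -y side, light window in its +y side; origin under the box's centre, x axis from its front (robot side) to its hinge side
- flap (a joint): angle of the guard's flap in rad: 0 = shut, lying level on top of the guard; grows as the front edge rises, up to 1.3. The flap is an aluminium sheet 193 mm (x) x 176 mm (y) x 5 mm, hinged on the guard's far (+x) edge, 0.3 to 0.65 kg; the hinge is almost free, so it falls shut when let go
- flap_handle (a point): centre of the flap's bar handle: a round steel bar 12 mm thick, 100 mm long between its two posts, parallel to the hinge, 42 mm above the sheet's middle plane (about 33 mm free beneath the bar) and 165 mm from the hinge axis measured along the sheet. It turns with the flap; x axis along the sheet towards the hinge, y along the bar, z away from the sheet
- flap_hinge (a point): middle of the flap's hinge axis (y axis along it), 140 mm above the bench
- needle (a joint): the marked angle in rad, measured just as the flap's angle: the flap lines up with the needle when both joints read the same. 0.5 to 0.9 at the start; a stiff steel needle 205 mm long and 6 mm thick that turns about the same hinge axis, beside the flap on the guard's -y side (108 mm from the flap's middle), in front of a quadrant bar of 215 mm radius that lies 118 mm from the middle and rises to 325 mm above the bench; not to be moved
- needle_tip (a point): tip of the marker needle; x axis from the tip towards the hinge
- felt_wheel: bystander: grey felt polishing wheel lying flat, 100 mm across, 28 mm high; origin at the centre of its underside
- whetstone: bystander: grey stone block 60 x 170 x 28 mm; origin at the centre of its underside
- wrench: bystander: steel wrench 140 mm long, lying flat
Not all that is in view belongs to the job. What is shaped like the part that bears lamp_center but red or turquoise is not meant.

How it is judged:
By the outcome, as a careful person would: the job done as asked, in the order asked, and still so for the second after the job is handed in, while the arm keeps its last pose, push and grip.
It also fails if it takes over 64 s, if anything falls off the work surface, if the arm or the gripper's body presses on something with over 40 N, if the wrist force passes 120 N, or if a joint passes its speed limit or range.

## Working session

There is one attempt and no reset: what is moved stays moved. The work goes in short steps, Python scripts to look and compute and a tool call to move; the robot and the scene stay as the last step left them, time stands still between calls to the robot, and variables do not carry over. Pictures are saved under pics/ and viewed, about 8 in all and at most 12, crops included, and the job is handed in when it is done.

Besides the shell and the picture viewer there is one more tool, called after "Emit:" as a command line: name --argument value ..., lists and objects as JSON in quotes. arm_command: Moves the arm, as the interface text tells. Its arguments: {"type":"object","properties":{"plan":{"type":"array","items":{"type":"array"}},"force":{"type":"number"}},"required":["plan"]}

```bash
mkdir -p pics; ls; cat > h.py <<'E'
import numpy as np, cv2
from bench import bot
def grab(n,f=None):
    im=bot.get_image(n)
    if f: cv2.imwrite('pics/'+f,im["pixels"][:,:,::-1])
    return im
def ray(im,u,v):
    p=cv2.undistortPoints(np.array([[[u,v]]],float),np.array(im["K"]),np.array(im["D"]))[0,0]
    T=np.array(im["pose"]); d=T[:3,:3]@np.array([p[0],-p[1],-1]); return T[:3,3],d/np.linalg.norm(d)
def plane(im,u,v,z):
    o,d=ray(im,u,v); return o+d*(z-o[2])/d[2]
def proj(im,P):
    T=np.array(im["pose"]); q=(np.atleast_2d(P)-T[:3,3])@T[:3,:3]; q=q*[1,-1,-1]
    return cv2.projectPoints(q,np.zeros(3),np.zeros(3),np.array(im["K"]),np.array(im["D"]))[0][:,0]
def tri(a,b):
    (o1,d1),(o2,d2)=a,b
    s=np.linalg.lstsq(np.c_[d1,-d2],o2-o1,rcond=None)[0]
    p,q=o1+s[0]*d1,o2+s[1]*d2; return (p+q)/2,np.linalg.norm(p-q)
E
python3 - <<'E'
from h import *
np.set_printoptions(precision=3,suppress=True)
for n in("side","top","wrist"):
    im=grab(n,n+"1.png"); print(n,np.array(im["pose"]),np.array(im["K"]).tolist(),im["D"])
print(bot.observe(),bot.hold_point_z)
E
```

```text
pics
side [[ 0.752  0.442 -0.489  0.078]
 [-0.659  0.524 -0.54  -0.495]
 [ 0.018  0.728  0.685  0.833]
 [ 0.     0.     0.     1.   ]] [[430.63067786648395, 0.0, 286.1173288334941], [0.0, 430.63067786648395, 208.10875906029258], [0.0, 0.0, 1.0]] [-0.053  0.     0.     0.     0.   ]
top [[-0.017  0.995 -0.099  0.496]
 [-1.    -0.017  0.004  0.082]
 [ 0.002  0.099  0.995  1.271]
 [ 0.     0.     0.     1.   ]] [[441.2412027326498, 0.0, 274.94829245842334], [0.0, 441.2412027326498, 212.49113577312903], [0.0, 0.0, 1.0]] [-0.047  0.     0.     0.     0.   ]
wrist [[ 0.33  -0.903 -0.276  0.12 ]
 [ 0.944  0.315  0.097  0.569]
 [-0.001 -0.292  0.956  0.374]
 [ 0.     0.     0.     1.   ]] [[372.05357546308346, 0.0, 281.9604390530712], [0.0, 372.05357546308346, 210.77445246538778], [0.0, 0.0, 1.0]] [-0.04  0.    0.    0.    0.  ]
{'t': 0.15, 'joints': array([ 1.214,  0.32 ,  1.565,  0.   ,  1.257, -0.02 ]), 'joint_vel': array([-0.001, -0.001, -0.003, -0.   ,  0.001,  0.001]), 'tau': array([  0.   , -41.585, -23.434,   0.   ,   0.006,  -0.   ]), 'position': array([0.19 , 0.542, 0.231]), 'tcp_rot': array([ 0.168,  0.986, -0.001, -0.   ]), 'force': array([-1.033,  0.726,  1.257]), 'ft_torque': array([ 0.011, -0.006, -0.015]), 'gripper_width': 0.08553943921676908} 0.0187
```

View pics/top1.png

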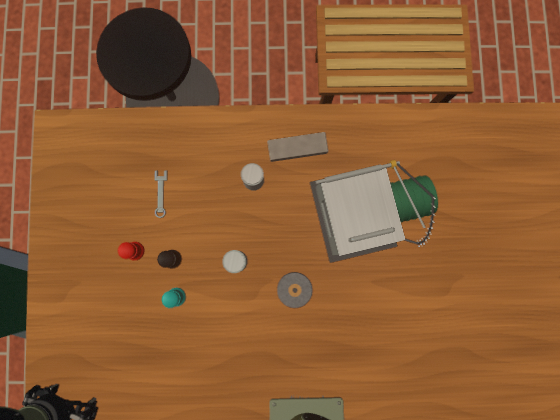

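View pics/side1.png

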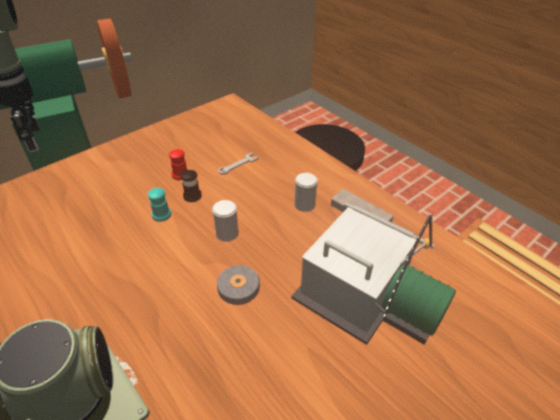

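The top view shows the black lamp at (168,259) between red (130,251) and turquoise (173,298). The tins are at (252,175) and (234,261), the guard is at about (360,212), and the needle runs from about (395,165) to (425,225). The side view shows the same layout.

```bash
python3 - <<'E'
from h import *
np.set_printoptions(precision=4,suppress=True)
t=grab("top");s=grab("side")
def tins(im,seeds,z):
    hsv=cv2.cvtColor(im["pixels"],cv2.COLOR_RGB2HSV)
    m=((hsv[...,1]<50)&(hsv[...,2]>150)).astype(np.uint8)
    n,l,st,c=cv2.connectedComponentsWithStats(m)
    for i in range(1,n):
        if st[i,4]>100: print(st[i],c[i],plane(im,*c[i],z))
for im in(t,s): tins(im,0,.094);print()
for im,name,(x,y) in((t,"top",(168,259)),(s,"side",(190,186))):
    p=im["pixels"][y-28:y+29,x-28:x+29].astype(int)
    m=(p.max(2)<75).astype(np.uint8); n,l,st,c=cv2.connectedComponentsWithStats(m)
    for i in range(1,n):
        if st[i,4]>30: print(name,st[i],c[i]+[x-28,y-28],st[i][:2]+[x-28,y-28])
a=cv2.resize(t["pixels"][140:280,300:450],None,fx=4,fy=4,interpolation=3)
b=cv2.resize(s["pixels"][195:345,290:460],None,fx=4,fy=4,interpolation=3)
cv2.imwrite('pics/a.png',a[...,::-1]);cv2.imwrite('pics/b.png',b[...,::-1])
E
```

```text
[242 164  21  20 331] [251.5831 173.4139] [0.7204 0.1387 0.094 ]
[ 321  168   84   88 4705] [362.0079 210.6578] [ 0.6141 -0.1567  0.094 ]
[223 251  22  21 359] [233.376  261.1142] [0.4853 0.1898 0.094 ]

[296 174  21  14 232] [305.8405 180.2112] [0.7177 0.1353 0.094 ]
[213 201  23  16 301] [223.9601 208.6047] [0.4849 0.1857 0.094 ]
[ 303  202  114   97 5760] [362.0823 249.2611] [ 0.6473 -0.1284  0.094 ]
[218 266  40  32 702] [237.1268 281.5499] [ 0.3758 -0.0169  0.094 ]

top [ 18  19  23  18 339] [169.2271 258.531 ] [158 250]
side [23 13 11 10 45] [191.2667 176.4667] [185 171]
side [ 22  27  16  16 188] [191.5798 193.1862] [184 185]
```

View pics/a.png

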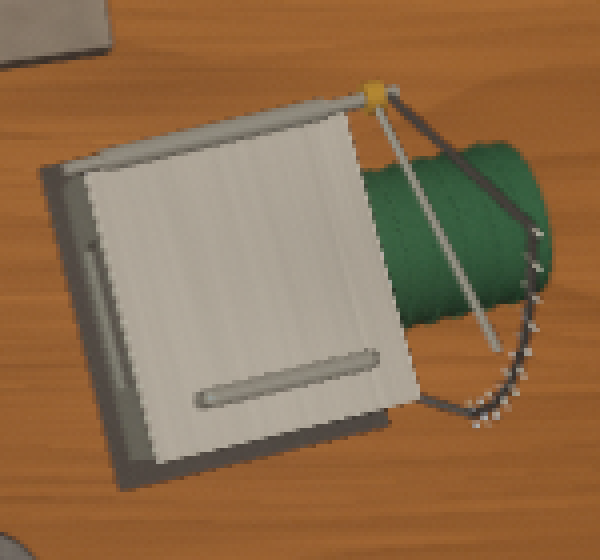

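View pics/b.png

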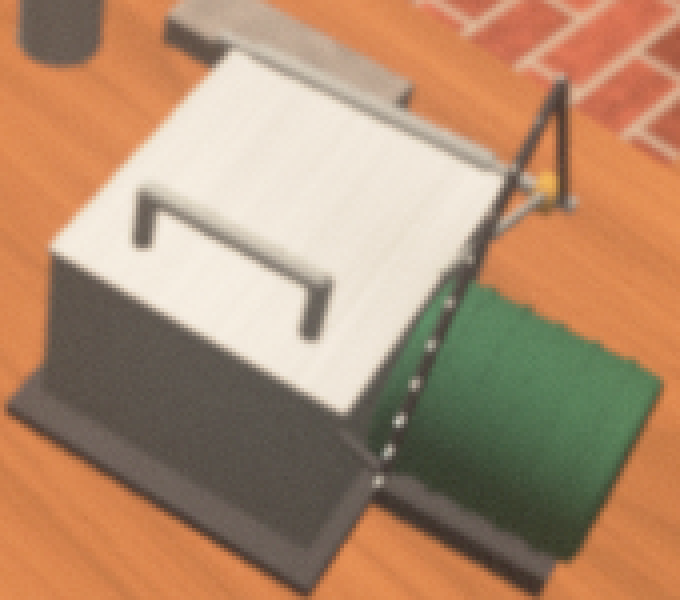

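The enlarged top crop shows the handle from (351,240) to (393.5,229.5), the needle hub at (394,164) and the tip at about (424.5,227.5), in full-image pixels. In the side crop the needle is mostly hidden by the quadrant.

```bash
cat > g.py <<'E'
from h import *
np.set_printoptions(precision=4,suppress=True)
t=grab("top");s=grab("side")
c=lambda x,y:(300+x/4-.375,140+y/4-.375); d=lambda x,y:(290+x/4-.375,195+y/4-.375)
A=plane(t,*c(207,399),.182);B=plane(t,*c(373,358),.182)
A2=plane(s,*d(148,193),.182);B2=plane(s,*d(322,280),.182)
print("bar",A,B,np.linalg.norm(A-B),"side",A2,B2,np.linalg.norm(A2-B2))
for a,b in((A,B),(A2,B2)):
    y=(a-b)/np.linalg.norm(a-b); x=np.array([y[1],-y[0],0]); m=(a+b)/2; H=m+.165*x; H[2]=.14
    print("yaw",np.degrees(np.arctan2(x[1],x[0])),"mid",m,"hinge",H)
    for px in((375,95),(495,345),(498,350),(440,228)):
        o,dd=ray(t,*c(*px)); P0=H-.108*y
        P=o+dd*((P0-o)@y)/(dd@y); r=P-P0
        print(px,P,"r",np.hypot(r@x,r[2]),"ang",np.arctan2(r[2],-(r@x)))
E
python3 - <<'E'
from g import *
L=[plane(t,169,258.5,.05),plane(s,191.3,186,.045)]
print("lamp",L, tri(ray(t,169,258.5),ray(s,191.3,186)))
E
```

```text
bar [ 0.5344 -0.11    0.182 ] [ 0.5579 -0.2142  0.182 ] 0.10682344903534108 side [ 0.5371 -0.1133  0.182 ] [ 0.5615 -0.2089  0.182 ] 0.09866551478028873
yaw 12.71618593921774 mid [ 0.5462 -0.1621  0.182 ] hinge [ 0.7071 -0.1257  0.14  ]
(375, 95) [ 0.73   -0.2313  0.1517] r 0.011780723148803794 ang 1.49071906017087
(495, 345) [ 0.5607 -0.2695  0.2448] r 0.20354849964165914 ang 0.5408026432588152
(498, 350) [ 0.5576 -0.2702  0.2475] r 0.20768519142047304 ang 0.5439708395420981
(440, 228) [ 0.6355 -0.2526  0.2053] r 0.11762649486191774 ang 0.5888150267386358
yaw 14.295806807274802 mid [ 0.5493 -0.1611  0.182 ] hinge [ 0.7092 -0.1204  0.14  ]
(375, 95) [ 0.727  -0.2273  0.166 ] r 0.02760615552297929 ang 1.2329713050726736
(495, 345) [ 0.5607 -0.2697  0.2443] r 0.2086874781455052 ang 0.5234643700423242
(498, 350) [ 0.5576 -0.2705  0.2468] r 0.21269152216391543 ang 0.5258498438162744
(440, 228) [ 0.6347 -0.2508  0.2111] r 0.12629079345052988 ang 0.5981518799800989
lamp [array([0.4948, 0.3716, 0.05  ]), array([0.4953, 0.3661, 0.045 ])] (array([0.4964, 0.3729, 0.04  ]), np.float64(0.0038759741372744873))
```

Emit:
arm_command --plan '[[[38,-22,-4],[0,0,-3.3],-1],[[38,-22,-4],[0,0,-3.3],-1],[[38,-22,-4],[0,0,-3.3],-1],[[38,-22,-4],[0,0,-3.3],-1],[[38,-22,-4],[0,0,-3.3],-1],[[38,-22,-4],[0,0,-3.3],-1],[[38,-22,-4],[0,0,-3.3],-1],[[38,-22,-4],[0,0,-3.3],-1]]'

```text
t: 1.02
position: [0.4789, 0.375, 0.201]
tcp_rot: [0.39, 0.921, 0.0, 0.0]
force: [-0.4, 0.5, 0.6]
gripper_width: 0.0854
```

Emit:
arm_command --plan '[[[0,0,0],[0,0,0],-1],[[0,0,0],[0,0,0],-1],[[0,0,0],[0,0,0],-1]]'

```text
t: 1.27
position: [0.4769, 0.3764, 0.2009]
tcp_rot: [0.388, 0.921, -0.0, -0.0]
force: [-0.6, 0.3, -0.3]
gripper_width: 0.0856
```

```bash
python3 - <<'E'
from h import *
w=grab("wrist","w1.png"); print(bot.observe()); print(np.array(w["pose"])); print(proj(w,[[.496,.371,0],[.496,.371,.084]]))
E
```

```text
{'t': 1.3167, 'joints': array([ 6.50097079e-01,  3.90143959e-01,  1.53466396e+00,  6.04901946e-04,
        1.21707783e+00, -1.24373208e-01]), 'joint_vel': array([ 0.01938176, -0.00825384,  0.00215393, -0.00273528,  0.0008845 ,
        0.00168981]), 'tau': array([-9.56977084e-01, -4.45021677e+01, -2.30809450e+01, -4.89813311e-02,
       -1.36766632e-02,  3.98493139e-04]), 'position': array([0.47642522, 0.37692722, 0.20113287]), 'tcp_rot': array([ 3.87822302e-01,  9.21734105e-01,  1.46025646e-05, -3.18990718e-04]), 'force': array([-0.33583599, -0.07189951,  0.67889592]), 'ft_torque': array([-0.04127272,  0.00829949, -0.04252187]), 'gripper_width': 0.08551462016837028}
[[ 7.15542505e-01 -6.68259836e-01 -2.03537995e-01  4.25280083e-01]
 [ 6.98569131e-01  6.84623377e-01  2.08067300e-01  4.31137959e-01]
 [ 3.03849705e-04 -2.91066357e-01  9.56702819e-01  3.44324934e-01]
 [ 0.00000000e+00  0.00000000e+00  0.00000000e+00  1.00000000e+00]]
[[290.82252047 198.46450639]
 [293.43704063 227.83982298]]
```

View pics/w1.png

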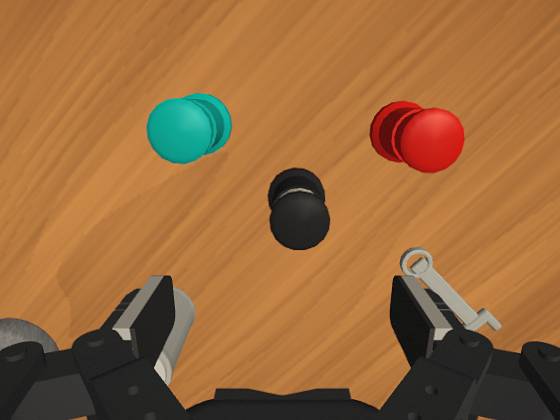

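Wrist view: the black lamp's top is at (300,219) and its foot at about (297,196). The fingers are at left and right, and red and turquoise are clear of the jaw line.

```bash
python3 - <<'E'
from h import *
w=grab("wrist"); print(plane(w,300,219,.084),plane(w,297,196.5,.01)); o=bot.observe(); print(o["position"])
print([np.linalg.norm(plane(w,x,196,.01)-plane(w,y,196,.01)) for x,y in((268.5,325),)],np.linalg.norm(plane(w,271,219,.08)-plane(w,330,219,.08)))
E
```

```text
[0.49418525 0.37975536 0.084     ] [0.49633021 0.37860303 0.01      ]
[0.47616217 0.37719271 0.20130357]
[np.float64(0.05249838937214427)] 0.044176541285301546
```

Emit:
arm_command --plan '[[[10,1,0],[0,0,0],-1],[[9,1,-10],[0,0,0],-1],[[0,0,-25],[0,0,0],-1],[[0,0,-25],[0,0,0],-1],[[0,0,0],[0,0,0],-1],[[0,0,0],[0,0,0],-1]]'

```text
t: 1.87
position: [0.4958, 0.3783, 0.1395]
tcp_rot: [0.388, 0.922, -0.001, -0.001]
force: [-0.4, 0.0, 0.2]
gripper_width: 0.0852
```

Emit:
arm_command --plan '[[[0,0,-25],[0,0,0],-1],[[0,0,-25],[0,0,0],-1],[[0,0,-25],[0,0,0],-1],[[0,0,-15],[0,0,0],-1],[[0,0,0],[0,0,0],-1],[[0,0,0],[0,0,0],-1]]'

```text
t: 2.37
position: [0.497, 0.3791, 0.052]
tcp_rot: [0.388, 0.922, 0.001, 0.0]
force: [-0.2, -0.4, 0.2]
gripper_width: 0.0855
```

Emit:
arm_command --plan '[[[-1,0,-12],[0,0,0],-1],[[0,0,-12],[0,0,0],-1],[[0,0,0],[0,0,0],-1],[[0,0,0],[0,0,0],0],[[0,0,0],[0,0,0],0.3],[[0,0,0],[0,0,0],1],[[0,0,0],[0,0,0],1],[[0,0,0],[0,0,0],1]]' --force 40

```text
t: 3.03
position: [0.4956, 0.3785, 0.0282]
tcp_rot: [0.388, 0.922, 0.0, 0.0]
force: [-0.9, -1.5, 5.5]
gripper_width: 0.0431
```

Emit:
arm_command --plan '[[[0,0,0],[0,0,0],1],[[0,0,0],[0,0,0],1],[[0,0,0],[0,0,0],1]]'

```text
t: 3.28
position: [0.4956, 0.3785, 0.0282]
tcp_rot: [0.388, 0.922, 0.0, 0.0]
force: [-1.7, -1.4, 5.0]
gripper_width: 0.0428
```

Emit:
arm_command --plan '[[[0,0,10],[0,0,0],1],[[0,0,20],[0,0,0],1],[[0,0,30],[0,0,0],1],[[0,0,30],[0,0,0],1],[[0,0,25],[0,0,0],1],[[10,-15,10],[0,0,0],1],[[15,-25,0],[0,0,0],1],[[15,-30,0],[0,0,0],1]]'

```text
t: 3.95
position: [0.5358, 0.3092, 0.1534]
tcp_rot: [0.387, 0.922, 0.001, 0.001]
force: [0.2, -0.8, -2.6]
gripper_width: 0.0428
```

Emit:
arm_command --plan '[[[15,-30,0],[0,0,0],1],[[15,-30,0],[0,0,0],1],[[15,-30,0],[0,0,0],1],[[12,-30,0],[0,0,0],1],[[10,-24,0],[0,0,0],1],[[0,0,0],[0,0,0],1],[[0,0,0],[0,0,0],1],[[0,0,0],[0,0,0],1]]'

```text
t: 4.62
position: [0.6019, 0.1647, 0.1519]
tcp_rot: [0.388, 0.921, 0.0, -0.0]
force: [0.5, 0.3, -3.5]
gripper_width: 0.0431
```

```bash
python3 - <<'E'
from h import *
np.set_printoptions(precision=4,suppress=True)
w=grab("wrist","w2.png");grab("top","t2.png");grab("side","s2.png"); o=bot.observe(); print(o["position"],o["gripper_width"],o["tcp_rot"]);
p=o["position"]; print(proj(w,[[.7195,.138,.094],[.486,.189,.094],[.7195,.138,0],[.486,.189,0]]))
E
```

```text
[0.6017 0.1656 0.152 ] 0.043282275751333234 [ 0.3876  0.9218  0.     -0.0002]
[[378.784  377.1229]
 [148.9473  51.338 ]
 [353.1385 302.8263]
 [191.8666  66.3026]]
```

View pics/w2.png

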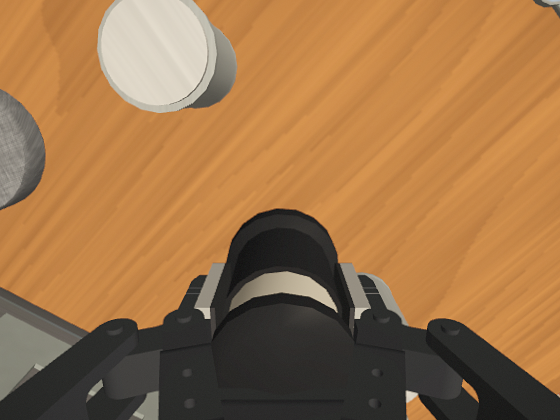

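Wrist view: the lamp is held upright, and the near tin's lid is centred at about (155,52), 6 px from where I predicted. The far tin is hidden by the hand.

```bash
python3 - <<'E'
from h import *
np.set_printoptions(precision=4,suppress=True)
w=grab("wrist");t=grab("top");s=grab("side")
hsv=cv2.cvtColor(w["pixels"],cv2.COLOR_RGB2HSV)
m=((hsv[...,1]<45)&(hsv[...,2]>150)).astype(np.uint8); n,l,st,c=cv2.connectedComponentsWithStats(m)
for i in range(1,n):
    if st[i,4]>300:
        k=cv2.findContours((l==i).astype(np.uint8),0,1)[0][0]; print(st[i],c[i],cv2.fitEllipse(k),plane(w,*cv2.fitEllipse(k)[0],.094))
# lamp in air: foot outline in wrist: top edge of foot at (282,209)
p=bot.observe()["position"]; z0=p[2]-.0282
print("foot far edge, if centred",proj(w,[[p[0]-.027*.7,p[1]+.027*.7,z0],[p[0],p[1],z0],[p[0]-.027*.7,p[1]+.027*.7,z0+.01]]))
for im in(t,s):
    hsv=cv2.cvtColor(im["pixels"],cv2.COLOR_RGB2HSV)
    m=((hsv[...,1]<50)&(hsv[...,2]>150)).astype(np.uint8); n,l,st,c=cv2.connectedComponentsWithStats(m)
    for i in range(1,n):
        if st[i,4]>100: print(st[i],plane(im,*c[i],.094))
E
```

```text
[   97     0   139   114 11279] [157.5021  52.4406] ((159.57723999023438, 53.1373176574707), (113.13829803466797, 131.7606658935547), 105.99317932128906) [0.4903 0.1927 0.094 ]
[365 274  37  43 348] [384.3678 293.681 ] ((383.6734924316406, 292.9748840332031), (9.766335487365723, 50.173370361328125), 145.42356872558594) [0.674  0.1824 0.094 ]
foot far edge, if centred [[278.4786 204.0472]
 [279.171  255.4121]
 [278.2993 210.0899]]
[242 164  21  18 185] [0.7279 0.1326 0.094 ]
[ 321  168   84   88 4705] [ 0.6141 -0.1567  0.094 ]
[223 251  21  13 170] [0.4976 0.1934 0.094 ]
[296 173  21  15 237] [0.7175 0.1351 0.094 ]
[213 201  23  16 303] [0.485  0.1859 0.094 ]
[ 303  202  114   97 5785] [ 0.6473 -0.1283  0.094 ]
[218 267  40  31 733] [ 0.3756 -0.0177  0.094 ]
```

Emit:
arm_command --plan '[[[2,-1,-20],[0,0,0],1],[[0,0,-25],[0,0,0],1],[[0,0,-25],[0,0,0],1],[[0,0,-20],[0,0,0],1],[[0,0,-10],[0,0,0],1],[[0,0,-5],[0,0,0],1],[[0,0,0],[0,0,0],1],[[0,0,0],[0,0,0],1]]'

```text
t: 5.58
position: [0.6051, 0.1638, 0.048]
tcp_rot: [0.388, 0.922, 0.001, 0.001]
force: [0.3, 0.1, -3.1]
gripper_width: 0.0431
```

Emit:
arm_command --plan '[[[-1,0,-10],[0,0,0],1],[[0,0,-6],[0,0,0],1],[[0,0,-2],[0,0,0],1],[[0,0,-1],[0,0,0],1],[[0,0,0],[0,0,0],1],[[0,0,0],[0,0,0],1]]'

```text
t: 6.08
position: [0.6036, 0.1635, 0.0282]
tcp_rot: [0.388, 0.922, 0.0, 0.0]
force: [1.1, 0.1, -2.6]
gripper_width: 0.0434
```

Emit:
arm_command --plan '[[[0,0,-1],[0,0,0],1],[[0,0,0],[0,0,0],1],[[0,0,0],[0,0,0],1]]'

```text
t: 6.33
position: [0.6037, 0.1634, 0.0281]
tcp_rot: [0.388, 0.922, 0.0, 0.001]
force: [-1.8, -0.8, 4.9]
gripper_width: 0.0427
```

Emit:
arm_command --plan '[[[0,0,0],[0,0,0],0],[[0,0,0],[0,0,0],-0.5],[[0,0,0],[0,0,0],-1],[[0,0,0],[0,0,0],-1],[[0,0,0],[0,0,0],-1]]'

```text
t: 6.75
position: [0.6034, 0.1635, 0.0269]
tcp_rot: [0.388, 0.922, 0.0, 0.0]
force: [0.7, 0.0, -0.3]
gripper_width: 0.0851
```

Emit:
arm_command --plan '[[[0,0,20],[0,0,0],-1],[[0,0,30],[0,0,0],-1],[[0,0,35],[0,0,0],-1],[[-10,10,35],[0,0,0],-1],[[-30,30,35],[0,0,0],-1],[[-30,30,20],[0,0,0],-1],[[-30,30,0],[0,0,0],-1],[[0,0,0],[0,0,0],-1]]'

```text
t: 7.42
position: [0.5104, 0.2565, 0.1931]
tcp_rot: [0.386, 0.922, 0.002, -0.001]
force: [-1.3, -0.3, -0.4]
gripper_width: 0.0854
```

```bash
python3 - <<'E'
from h import *
np.set_printoptions(precision=4,suppress=True)
w=grab("wrist","w3.png");t=grab("top","t3.png");s=grab("side","s3.png")
m=proj(t,[[.6036,.1635,.084]])[0]; print(bot.observe()["position"],m)
a=cv2.resize(t["pixels"][150:290,200:300],None,fx=4,fy=4,interpolation=3); b=cv2.resize(s["pixels"][150:290,190:340],None,fx=2.6,fy=4,interpolation=3)
cv2.imwrite('pics/c.png',np.hstack([a,b])[...,::-1])
E
```

```text
[0.5144 0.2523 0.1912] [243.0855 216.8872]
```

View pics/w3.png

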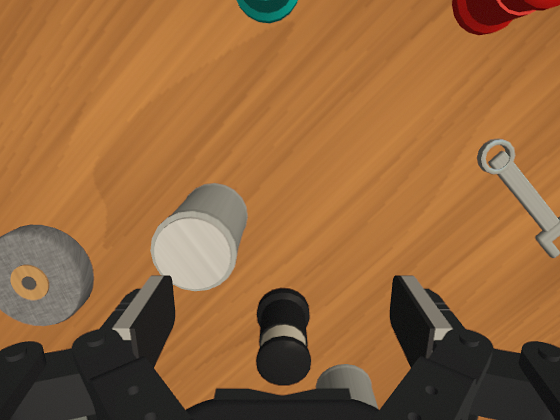

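The lamp stands upright with its top at about (284,360) and its foot at (283,310). The near tin's lid is at (194,252). The far tin is partly hidden under the hand at (345,385).

```bash
python3 - <<'E'
from h import *
np.set_printoptions(precision=4,suppress=True)
w=grab("wrist");t=grab("top")
print("w near lid",plane(w,194,252,.094),"lamp top",plane(w,284,360,.084),"foot",plane(w,283,312,.005))
hsv=cv2.cvtColor(t["pixels"],cv2.COLOR_RGB2HSV)
m=((hsv[...,1]<50)&(hsv[...,2]>150)).astype(np.uint8); n,l,st,c=cv2.connectedComponentsWithStats(m)
for i in range(1,n):
    if 100<st[i,4]<1000: print(st[i],c[i],plane(t,*c[i],.094))
p=t["pixels"][195:240,225:265].astype(int); m=(p.max(2)<70).astype(np.uint8); n,l,st,c=cv2.connectedComponentsWithStats(m)
for i in range(1,n):
    if st[i,4]>30: print(st[i]+[225,195,0,0,0],c[i]+[225,195],plane(t,*(c[i]+[225,195]),.07))
E
```

```text
w near lid [0.4912 0.1899 0.094 ] lamp top [0.6057 0.1635 0.084 ] foot [0.609  0.1594 0.005 ]
[242 164  21  21 337] [251.6617 173.4065] [0.7204 0.1385 0.094 ]
[223 250  22  22 366] [233.5601 261.0027] [0.4856 0.1893 0.094 ]
[237 209  18  20 269] [245.632  218.6022] [0.6001 0.1576 0.07  ]
```

View pics/c.png

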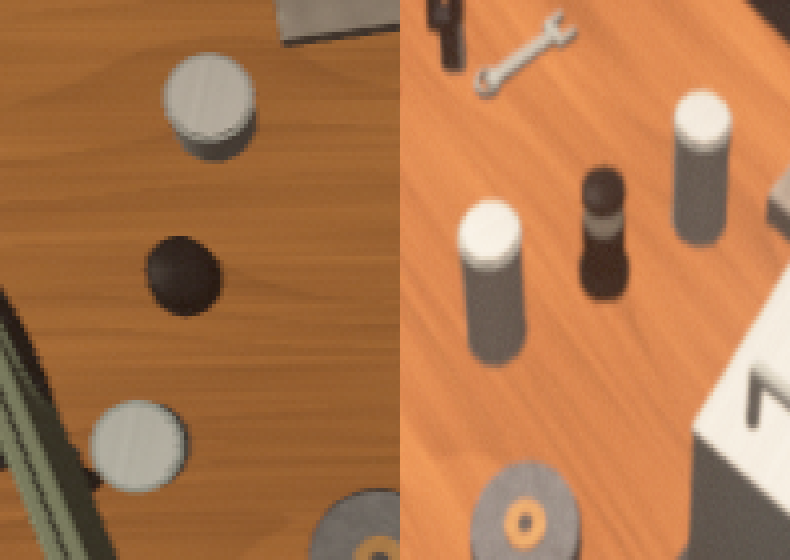

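The lamp is upright between the tins in both views. In the top view it is at about (245,217), with the tins at (251.7,173.4) and (233.6,261).

```bash
python3 - <<'E'
from h import *
np.set_printoptions(precision=4,suppress=True)
t=grab("top"); s=grab("side")
print("top: lamp head",plane(t,244.6,217.1,.084),"foot",plane(t,245.6,219.1,.005))
f=lambda x,y:(190+(x-400)/2.6,150+y/4-.375)
print("side: foot bottoms; tins near",plane(s,*f(497,350),0),"far",plane(s,*f(699,233),0),"lamp",plane(s,*f(605,287),0), "head",plane(s,*f(603,180),.084))
E
```

```text
top: lamp head [0.603  0.1594 0.084 ] foot [0.6043 0.1617 0.005 ]
side: foot bottoms; tins near [ 0.4802  0.177  -0.    ] far [ 0.7133  0.1274 -0.    ] lamp [0.6009 0.1517 0.    ] head [0.6097 0.1643 0.084 ]
```

Emit:
arm_command --plan '[[[-15,15,25],[0,0,0],-1],[[-20,20,25],[0,0,0],-1],[[-20,20,25],[0,0,0],-1],[[-15,15,20],[0,0,0],-1],[[0,0,0],[0,0,0],-1],[[0,0,0],[0,0,0],-1],[[0,0,0],[0,0,0],-1]]'

```text
t: 8.35
position: [0.4449, 0.3212, 0.2852]
tcp_rot: [0.389, 0.921, -0.001, -0.0]
force: [0.5, 0.2, -0.5]
gripper_width: 0.0856
```

```bash
python3 - <<'E'
from h import *
np.set_printoptions(precision=4,suppress=True)
w=grab("wrist","w4.png"); print(bot.observe()["position"],bot.observe()["t"])
print(proj(w,[[.72,.139,.094],[.487,.19,.094],[.604,.163,.084],[.604,.163,0]]))
E
```

```text
[0.4449 0.321  0.2847] 8.4
[[339.4895 447.816 ]
 [220.5752 301.3083]
 [284.0392 375.4092]
 [283.7742 331.0514]]
```

View pics/w4.png

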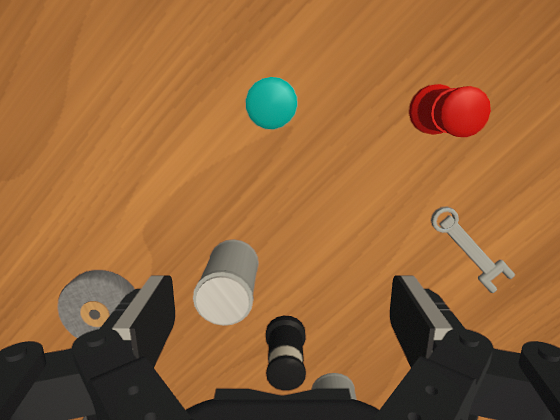

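Near tin lid at about (223,300), lamp head at (286,372) and foot at (286,333). The lamp is within about 2 mm of half the tin spacing from the near tin, so I'm leaving it and moving on to the flap.

Emit:
arm_command --plan '[[[8,-25,5],[0,0,-3.9],-1],[[8,-36,5],[0,0,-3.9],-1],[[8,-38,5],[0,0,-3.9],-1],[[8,-38,5],[0,0,-3.9],-1],[[8,-38,0],[0,0,-3.9],-1],[[8,-38,0],[0,0,-3.9],-1],[[8,-38,0],[0,0,-3.9],-1],[[8,-38,0],[0,0,-3.5],-1]]'

```text
t: 9.07
position: [0.5082, 0.03, 0.3049]
tcp_rot: [0.621, 0.784, -0.001, -0.001]
force: [0.9, 0.6, 0.3]
gripper_width: 0.0855
```

Emit:
arm_command --plan '[[[8,-36,0],[0.7,-2.9,0],-1],[[8,-36,0],[0.7,-2.9,0],-1],[[8,-36,0],[0.7,-2.9,0],-1],[[8,-36,0],[0.7,-2.9,0],-1],[[7,-30,0],[0.7,-2.9,0],-1],[[0,0,0],[0,0,0],-1],[[0,0,0],[0,0,0],-1],[[0,0,0],[0,0,0],-1]]'

```text
t: 9.73
position: [0.5469, -0.1413, 0.3051]
tcp_rot: [0.615, 0.778, 0.102, 0.079]
force: [0.0, 0.6, 0.2]
gripper_width: 0.0854
```

```bash
python3 - <<'E'
from h import *
from scipy.spatial.transform import Rotation as R
np.set_printoptions(precision=4,suppress=True)
w=grab("wrist","w5.png"); o=bot.observe(); print(o["position"],o["t"],o["joints"]); print(R.from_quat(o["tcp_rot"]).as_matrix()); print(np.array(w["pose"]))
print(proj(w,[[.5357,-.1117,.182],[.5597,-.2115,.182],[.73,-.231,.14],[.559,-.27,.245]]))
E
```

```text
[ 0.5472 -0.1405  0.3055] 9.7833 [-0.3526  0.1561  1.6249  0.1576  1.1493 -0.6373]
[[-0.2334  0.9401  0.2484]
 [ 0.9724  0.2252  0.0612]
 [ 0.0016  0.2558 -0.9667]]
[[ 0.9405 -0.1496 -0.3051  0.4945]
 [ 0.2238  0.9483  0.2249 -0.0761]
 [ 0.2557 -0.2798  0.9254  0.4439]
 [ 0.      0.      0.      1.    ]]
[[230.8223 163.586 ]
 [236.3771 292.9854]
 [386.0255 303.3434]
 [232.0878 415.4155]]
```

View pics/w5.png

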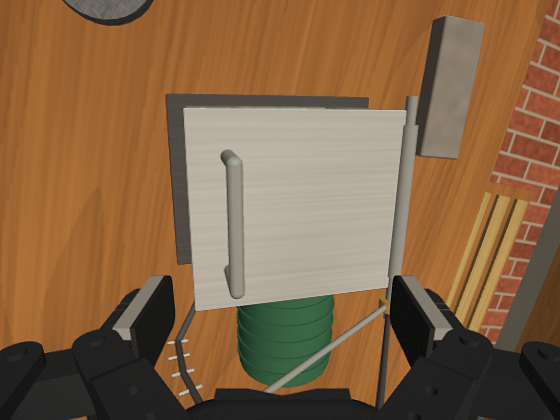

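Wrist view: the handle runs from (234,162) to (237,294), within 3 px of my prediction. The needle runs from its hub at (385,305) to (270,392), and its tip is hidden by the hand.

```bash
python3 - <<'E'
from h import *
np.set_printoptions(precision=4,suppress=True)
w=grab("wrist");t=grab("top")
A=plane(w,234.5,162,.182);B=plane(w,237,294,.182)
y=(A-B)/np.linalg.norm(A-B);x=np.array([y[1],-y[0],0]);m=(A+B)/2
print("bar",A,B,np.linalg.norm(A-B),"yaw",np.degrees(np.arctan2(x[1],x[0])),"mid",m)
th=np.radians(13.4);x=np.array([np.cos(th),np.sin(th),0]);y=np.array([-x[1],x[0],0])
c=lambda a,b:(300+a/4-.375,140+b/4-.375)
for name,im,pts in(("w",w,((385,305),(328,350),(270,392))),("t",t,(c(375,95),c(440,228),c(497,349)))):
  for off in(.104,.108,.112):
    H=np.array([.5485,-.1615,.14])+.165*x; P0=H-off*y
    for p in pts:
        o,d=ray(im,*p);P=o+d*((P0-o)@y)/(d@y);r=P-P0;print(name,off,P,np.hypot(r@x,r[2]),np.arctan2(r[2],-(r@x)))
n=[np.cross(ray(w,380,308)[1],ray(w,270,392)[1]),np.cross(ray(t,*c(385,115))[1],ray(t,*c(497,349))[1])]
d=np.cross(*n);d/=np.linalg.norm(d);print("dir",d,d@x,d@y,np.arctan2(abs(d[2]),abs(d@x)))
E
```

```text
bar [ 0.5384 -0.1094  0.182 ] [ 0.561  -0.2118  0.182 ] 0.10481325224894714 yaw 12.41462328327106 mid [ 0.5497 -0.1606  0.182 ]
w 0.104 [ 0.7225 -0.227   0.1502] 0.01497871055139839 0.7526376117631792
w 0.104 [ 0.6425 -0.246   0.2015] 0.11155793316981062 0.5835517291869935
w 0.104 [ 0.5868 -0.2593  0.2347] 0.17776079911316464 0.561663069588062
w 0.108 [ 0.727  -0.23    0.1444] 0.008426267241996022 0.5447386079003559
w 0.108 [ 0.6455 -0.2494  0.1966] 0.10718538804168189 0.5565115850829783
w 0.108 [ 0.5886 -0.263   0.2305] 0.17476298773184307 0.5442523678538375
w 0.112 [ 0.7316 -0.233   0.1385] 0.003792422748874312 -0.4083775990185958
w 0.112 [ 0.6485 -0.2528  0.1918] 0.10289783935365425 0.5271950599717821
w 0.112 [ 0.5904 -0.2666  0.2263] 0.17181999175497673 0.526239613791385
t 0.104 [ 0.7261 -0.2261  0.1703] 0.031132323793127695 1.3376971647306486
t 0.104 [ 0.6336 -0.2481  0.2196] 0.12959757645053943 0.6614007792663396
t 0.104 [ 0.5576 -0.2663  0.2573] 0.2152549952916449 0.576520805552408
t 0.108 [ 0.7287 -0.2296  0.1578] 0.01864366432730721 1.2733993719539107
t 0.108 [ 0.6352 -0.2519  0.2077] 0.12210212299653106 0.587659337764692
t 0.108 [ 0.5583 -0.2702  0.2459] 0.20942113439766202 0.529940066976849
t 0.112 [ 0.7313 -0.2331  0.1454] 0.006533114760256559 0.9622133554064658
t 0.112 [ 0.6367 -0.2556  0.1958] 0.11535470405085632 0.5047932817172341
t 0.112 [ 0.559  -0.2741  0.2344] 0.20406705765079963 0.4808035445995218
dir [ 0.8206  0.1469 -0.5523] 0.8323307136982158 -0.04732580096737654 0.5858102712006249
```

Emit:
arm_command --plan '[[[-8,-9,-8],[0,0,0],-0.6],[[-8,-9,-8],[0,0,0],-0.6],[[-8,-9,-7],[0,0,0],-0.6],[[5,1,-20],[0,0,0],-0.6],[[6,2,-22],[0,0,0],-0.6],[[5,1,-20],[0,0,0],-0.6],[[0,0,0],[0,0,0],-0.6],[[0,0,0],[0,0,0],-0.6]]'

```text
t: 10.55
position: [0.5394, -0.1625, 0.2207]
tcp_rot: [0.613, 0.779, 0.102, 0.079]
force: [-0.5, 0.2, 0.2]
gripper_width: 0.0683
```

Emit:
arm_command --plan '[[[4,1,-18],[0,0,0],-0.6],[[5,1,-18],[0,0,0],-0.6],[[4,0,-12],[0,0,0],-0.6],[[1,0,-5],[0,0,0],-0.6],[[0,0,0],[0,0,0],-0.6],[[0,0,0],[0,0,0],-0.6],[[0,0,0],[0,0,0],-0.6]]'

```text
t: 11.13
position: [0.5541, -0.162, 0.17]
tcp_rot: [0.614, 0.779, 0.102, 0.082]
force: [-0.5, -0.1, -0.4]
gripper_width: 0.0686
```

```bash
python3 - <<'E'
from h import *
w=grab("wrist","w6.png"); s=grab("side")
o=bot.observe();print(o["position"],o["force"],o["gripper_width"])
a=cv2.resize(s["pixels"][170:320,270:440],(560,494),interpolation=3)
cv2.imwrite('pics/s6.png',a[...,::-1])
E
```

```text
[ 0.55393333 -0.16201369  0.16971202] [-0.96877592 -0.21500921 -0.37850926] 0.06844705055295376
```

View pics/w6.png

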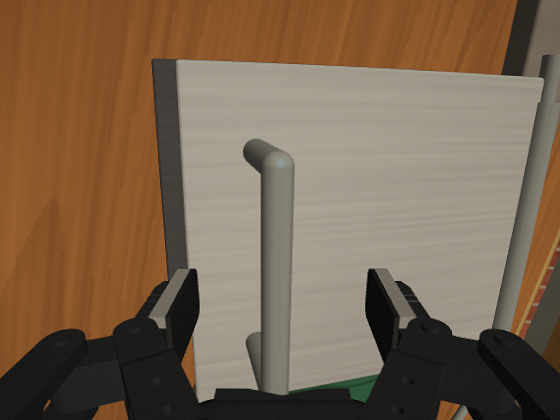

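The bar (column 278) sits centred between the pads (198 and 367). I'll lower 3 mm and close.

Emit:
arm_command --plan '[[[-1,0,-4],[0,0,0],-0.6],[[0,0,0],[0,0,0],0.3],[[0,0,0],[0,0,0],0.7],[[0,0,0],[0,0,0],1],[[0,0,0],[0,0,0],1],[[0,0,0],[0,0,0],1],[[0,0,0],[0,0,0],1],[[0,0,0],[0,0,0],1]]' --force 60

```text
t: 11.9
position: [0.5529, -0.1617, 0.1647]
tcp_rot: [0.614, 0.778, 0.102, 0.081]
force: [-0.1, 0.9, 1.6]
gripper_width: 0.0098
```

```bash
cat > arc.py <<'E'
import numpy as np
from scipy.spatial.transform import Rotation as R
from bench import bot
np.set_printoptions(precision=1,suppress=True)
o=bot.observe();p=o["position"];print(p*1000,o["force"],o["gripper_width"],o["t"])
th=np.radians(13.0);x=np.array([np.cos(th),np.sin(th),0]);y=np.array([-x[1],x[0],0])
H=np.array([.549,-.161,.14])+.165*x
E
python3 - <<'E'
from arc import *
for a in np.radians([0,5,10,15,20,25,30,31,32]):
    q=H+R.from_rotvec(a*y).apply(p-H); print(np.degrees(a),(q-p)*1000)
print(y)
E
```

```text
[ 552.9 -161.7  164.7] [-0.1  0.9  1.6] 0.009830222767095298 11.9
0.0 [0. 0. 0.]
5.0 [ 2.7  0.6 14. ]
10.0 [ 6.6  1.5 27.7]
14.999999999999998 [11.6  2.7 40.9]
20.0 [17.7  4.1 53.7]
25.0 [24.9  5.7 65.9]
29.999999999999996 [33.1  7.6 77.4]
31.0 [34.9  8.  79.6]
32.0 [36.6  8.5 81.8]
[-0.2  1.   0. ]
```

Emit:
arm_command --plan '[[[1.2,0.2,7],[-0.55,2.45,0],1],[[1.5,0.4,7],[-0.55,2.45,0],1],[[1.8,0.4,7],[-0.55,2.45,0],1],[[2.1,0.5,6.7],[-0.55,2.45,0],1],[[0,0,0],[0,0,0],1],[[0,0,0],[0,0,0],1]]'

```text
t: 12.4
position: [0.5589, -0.1604, 0.1912]
tcp_rot: [0.618, 0.785, 0.034, 0.025]
force: [-0.2, -1.4, -3.6]
gripper_width: 0.01
```

Emit:
arm_command --plan '[[[2.4,0.5,6.7],[-0.55,2.45,0],1],[[2.6,0.6,6.5],[-0.55,2.45,0],1],[[2.9,0.7,6.5],[-0.55,2.45,0],1],[[3.2,0.7,6.3],[-0.55,2.45,0],1],[[3.5,0.8,6.2],[-0.55,2.45,0],1],[[3.7,0.8,6],[-0.55,2.45,0],1],[[0,0,0],[0,0,0],1],[[0,0,0],[0,0,0],1]]'

```text
t: 13.07
position: [0.5769, -0.1564, 0.2293]
tcp_rot: [0.617, 0.782, -0.067, -0.058]
force: [-1.6, -1.3, -2.8]
gripper_width: 0.0102
```

```bash
cat > ang.py <<'E'
from arc import *
# bar position from TCP, then flap angle from bar about hinge
M=R.from_quat(o["tcp_rot"]).as_matrix()
b0=np.array([.549,-.161,.182])
M0=R.from_quat([.614,.778,.102,.081]).as_matrix(); l=M0.T@(b0-np.array([.5529,-.1617,.1647]))
r=p+M@l-H; u,v=-(r@x),r[2]
print("bar offset tool",l*1000,"tilt",np.degrees(np.arctan2(-M[:,2]@x,-M[2,2])),"radius",np.hypot(u,v)*1000,"(170.3) flap angle %.4f"%(np.arctan2(v,u)-np.arctan2(.042,.165)))
E
python3 ang.py
```

```text
[ 576.9 -156.4  229.3] [-1.6 -1.3 -2.8] 0.010183029331442182 13.0667
bar offset tool [  1.6   1.  -17.7] tilt 10.183998801517511 radius 170.14200929712746 (170.3) flap angle 0.4270
```

Emit:
arm_command --plan '[[[2.9,0.7,4.2],[-0.4,1.8,0],1],[[3,0.7,4.1],[-0.4,1.8,0],1],[[3.1,0.7,4.1],[-0.4,1.8,0],1],[[0,0,0],[0,0,0],1],[[0,0,0],[0,0,0],1],[[0,0,0],[0,0,0],1]]'

```text
t: 13.57
position: [0.586, -0.1544, 0.242]
tcp_rot: [0.614, 0.778, -0.104, -0.087]
force: [-0.3, -1.7, -4.4]
gripper_width: 0.01
```

```bash
python3 ang.py; python3 - <<'E'
from h import *
w=grab("wrist","w7.png");t=grab("top","t7.png");s=grab("side","s7.png")
a=cv2.resize(t["pixels"][150:250,320:450],(520,400),interpolation=3);b=cv2.resize(s["pixels"][150:330,290:460],(425,450),interpolation=3)
w_=cv2.resize(w["pixels"][200:420],(425,167))
c=np.zeros((600,800,3),np.uint8);c[:400,:520]=a;c[:450,520:]=b[:,:280] if 0 else cv2.resize(s["pixels"][190:310,330:440],(280,450),interpolation=3)
c[400:600,:520]=cv2.resize(w["pixels"][205:420],(520,200))
cv2.imwrite('pics/f7.png',c[...,::-1])
E
```

```text
[ 586.  -154.4  242. ] [-0.3 -1.7 -4.4] 0.010001915906217018 13.5667
bar offset tool [  1.6   1.  -17.7] tilt 15.626366685198114 radius 170.12931339659178 (170.3) flap angle 0.5233
```

View pics/f7.png

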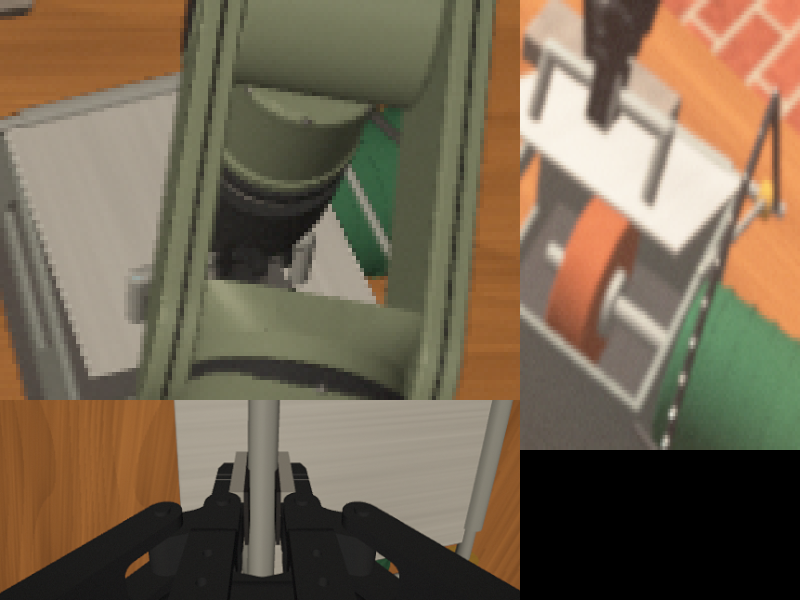

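The composite shows the flap lifted by the held bar. In the side crop, the flap's front corner is at (678,250) and the needle leaves its hub at (765,205), reaching the quadrant near (720,245). The top view is mostly blocked by the arm. I'll refine the needle's angle by fitting its line in each camera view.

```bash
cat > nd.py <<'E'
from h import *
np.set_printoptions(precision=4,suppress=True)
t=grab("top");s=grab("side"); w=dict(t)
w["K"]=[[372.0536,0,281.9604],[0,372.0536,210.7745],[0,0,1]];w["D"]=np.array([-.04,0,0,0,0])
w["pose"]=[[.9405,-.1496,-.3051,.4945],[.2238,.9483,.2249,-.0761],[.2557,-.2798,.9254,.4439],[0,0,0,1]]
def fit(f,a,b,hw):
    g=cv2.imread('pics/'+f,0).astype(np.float32);a,b=np.array(a,float),np.array(b,float)
    n=np.array([-(b-a)[1],(b-a)[0]])/np.linalg.norm(b-a);P=[]
    k=np.arange(-hw,hw+.01,.25)
    for q in np.linspace(.03,.97,40):
        c=a+q*(b-a);pts=(c+k[:,None]*n).astype(np.float32)
        v=cv2.remap(g,pts[:,0].copy(),pts[:,1].copy(),1)[:,0]; v=np.clip(v-np.median(v)-8,0,None)
        if v.sum()>20:P.append(c+n*(v@k)/v.sum())
    P=np.array(P,np.float32);l=cv2.fitLine(P,cv2.DIST_HUBER,0,.01,.01).ravel();
    res=np.abs((P-l[2:])@[-l[1],l[0]]);return l[2:]-l[:2]*20,l[2:]+l[:2]*20,len(P),np.median(res)
for name,f,im,a,b in(("wrist","w5.png",w,(370,315.5),(283,383)),("top","top1.png",t,(397,172),(423,224)),("side","side1.png",s,(424.5,243.5),(415,252))):
    p,q,n,e=fit(f,a,b,4 if name=="wrist" else 3)
    N=np.cross(ray(im,*p)[1],ray(im,*q)[1]);out=[]
    for yaw in(12.4,13.1,13.8):
        th=np.radians(yaw);x=np.array([np.cos(th),np.sin(th),0]);y=np.array([-x[1],x[0],0])
        d=np.cross(N,y);out.append(np.arctan(-d[2]/(d@x)))
    print(name,p,q,n,e,np.array(out))
E
python3 nd.py
```

```text
wrist [315.165 357.725] [347.5398 334.233 ] 39 0.03279066 [0.537  0.5287 0.5203]
top [398.7099 176.4277] [416.5519 212.2281] 40 0.030575633 [0.5393 0.5128 0.4855]
side [403.4821 259.5237] [434.6086 234.4012] 38 0.18567139 [0.5126 0.5355 0.5576]
```

```bash
cat > fl.py <<'E'
from h import *
import sys
np.set_printoptions(precision=4,suppress=True)
t=grab("top","tf.png");s=grab("side","sf.png")
def edge(im,a,b,hw):
    g=im["pixels"].astype(np.float32).min(2);a,b=np.array(a,float),np.array(b,float)
    n=np.array([-(b-a)[1],(b-a)[0]])/np.linalg.norm(b-a);P=[];k=np.arange(-hw,hw+.01,.25)
    for q in np.linspace(0,1,30):
        c=a+q*(b-a);pts=(c+k[:,None]*n).astype(np.float32)
        v=cv2.remap(g,pts[:,0].copy(),pts[:,1].copy(),1)[:,0];d=np.abs(np.gradient(v));i=d.argmax();m=np.abs(np.arange(len(k))-i)<=5
        P.append(c+n*(d[m]@k[m])/d[m].sum())
    P=np.array(P,np.float32);l=cv2.fitLine(P,cv2.DIST_HUBER,0,.01,.01).ravel()
    return l[2:]-l[:2]*10,l[2:]+l[:2]*10,np.median(np.abs((P-l[2:])@[-l[1],l[0]]))
for name,im,a,b in(("top",t,(403.2,202.5),(413,221)),("side",s,(413,241.3),(394.5,255))):
    p,q,e=edge(im,a,b,3);N=np.cross(ray(im,*p)[1],ray(im,*q)[1]);out=[]
    for yaw in(12.4,13.1,13.8):
        th=np.radians(yaw);x=np.array([np.cos(th),np.sin(th),0]);y=np.array([-x[1],x[0],0])
        d=np.cross(N,y);out.append(np.arctan(-d[2]/(d@x)))
    print(name,p,q,e,np.array(out))
E
python3 fl.py; python3 ang.py
```

```text
top [402.503  201.2837] [411.1411 219.3221] 0.06521529 [0.5327 0.5044 0.4752]
side [394.4869 254.3089] [410.7909 242.7252] 0.062288165 [0.5172 0.5366 0.5554]
[ 586.5 -154.3  242.5] [ 1.1 -2.5 -4.7] 0.009732951983934673 13.9167
bar offset tool [  1.6   1.  -17.7] tilt 15.681324917048746 radius 170.08966199672255 (170.3) flap angle 0.5277
```

Emit:
arm_command --plan '[[[0,0,0],[0,0,0],1],[[0,0,0],[0,0,0],1],[[0,0,0],[0,0,0],1],[[0,0,0],[0,0,0],1],[[0,0,0],[0,0,0],1],[[0,0,0],[0,0,0],1]]'

```text
t: 14.42
position: [0.5865, -0.1543, 0.2426]
tcp_rot: [0.614, 0.778, -0.105, -0.088]
force: [1.3, -3.5, -4.8]
gripper_width: 0.0101
```

```bash
python3 ang.py; python3 fl.py; python3 - <<'E'
import cv2,numpy as np
a=cv2.imread('pics/s3.png').astype(int)[160:230,200:330];b=cv2.imread('pics/sf.png').astype(int)[160:230,200:330]
print("tin/lamp region change side:",(np.abs(a-b).max(2)>50).sum())
E
```

```text
[ 586.5 -154.3  242.6] [ 1.3 -3.5 -4.8] 0.010130608649869569 14.4167
bar offset tool [  1.6   1.  -17.7] tilt 15.706831272519171 radius 170.13104081096006 (170.3) flap angle 0.5284
top [402.5323 201.2689] [411.146  219.3189] 0.047340572 [0.5294 0.5011 0.4717]
side [395.0289 253.8399] [411.3417 242.2688] 0.10005915 [0.5175 0.5368 0.5557]
tin/lamp region change side: 261
```

```bash
python3 - <<'E'
import cv2,numpy as np
a=cv2.imread('pics/s3.png').astype(int);b=cv2.imread('pics/sf.png').astype(int)
m=(np.abs(a-b).max(2)>50);m[:160]=0;m[230:]=0;m[:,:200]=0;m[:,330:]=0
y,x=np.nonzero(m);print(x.min(),x.max(),y.min(),y.max(),m[:,:300].sum(), m[160:212,:318].sum())
from bench import bot
if m[:,:295].sum()<10: print(bot.job_done())
E
```

```text
205 329 160 229 89 89
```

```bash
python3 - <<'E'
import cv2,numpy as np
a=cv2.imread('pics/s3.png');b=cv2.imread('pics/sf.png')
f=lambda i:cv2.resize(i[155:235,195:335],None,fx=2.8,fy=4)
cv2.imwrite('pics/cmp.png',np.hstack([f(a),f(b)]))
E
python3 - <<'E'
import cv2,numpy as np
for f in("s3.png","sf.png"):
    p=cv2.imread('pics/'+f);h=cv2.cvtColor(p,cv2.COLOR_BGR2HSV)
    for nm,m in(("tin",(h[...,1]<50)&(h[...,2]>150)),("lamp",p.max(2)<75)):
        m=m.astype(np.uint8);m[:160]=0;m[240:]=0;m[:,:205]=0;m[:,320:]=0
        n,l,st,c=cv2.connectedComponentsWithStats(m)
        print(f,nm,[(c[i].round(1).tolist(),int(st[i,4])) for i in range(1,n) if 30<st[i,4]<400])
E
```

```text
s3.png tin [([233.0, 165.7], 64), ([305.9, 180.3], 233), ([224.0, 208.5], 304)]
s3.png lamp [([271.1, 199.1], 35), ([268.0, 216.3], 187)]
sf.png tin [([233.4, 165.2], 69), ([305.8, 180.2], 252), ([224.0, 208.8], 321)]
sf.png lamp []
```

```bash
python3 - <<'E'
import cv2,numpy as np
for f in("s3.png","s7.png","sf.png"):
    p=cv2.imread('pics/'+f); g=p.max(2); m=(p[...,2].astype(int)<95); m[:185]=0;m[232:]=0;m[:,:250]=0;m[:,290:]=0
    y,x=np.nonzero(m); print(f,m.sum(),x.mean(),y.mean(),x.min(),x.max(),y.min(),y.max()); print(g[188:228:3,252:286:3])
E
```

```text
s3.png 363 267.9669421487603 209.2617079889807 260 276 193 223
[[219 213 217 220 217 217 217 219 225 219 217 219]
 [224 219 216 213 189 166 175 199 215 219 221 217]
 [226 228 222 131  80  78  74  83 186 218 213 217]
 [223 225 222  88  93  82  73  73 140 218 220 214]
 [221 221 217  91  89  77  75  71 165 220 221 222]
 [222 219 217 135  89  73  78 104 170 215 219 218]
 [219 222 213 114 131 132 133 125 158 214 214 219]
 [218 220 213  85  87 103  98  72 159 222 217 212]
 [219 217 214  88  67  69  63  64 145 223 224 219]
 [226 220 178  67  69  66  67  63  77 221 225 223]
 [230 225 182  72  68  69  65  66  75 222 223 226]
 [222 226 210  80  67  72  68  68 107 224 226 225]
 [224 221 228 199 124  97 100 134 197 219 225 228]
 [222 222 222 226 221 221 224 217 208 210 219 226]]
s7.png 319 268.2382445141066 210.17241379310346 260 276 193 223
[[233 230 232 235 232 233 231 234 239 235 234 234]
 [240 234 230 228 212 184 191 221 229 234 234 233]
 [241 239 234 143  90  86  88  94 210 232 229 232]
 [237 239 238 101 103  93  85  86 157 233 235 232]
 [235 235 234  99 101  90  79  78 181 233 234 234]
 [2
[... 534 characters left out ...]
235 232 232 231 235 238 235 232 235]
 [239 234 231 230 211 186 192 219 231 233 234 233]
 [241 240 234 144  87  89  86  92 208 231 230 231]
 [236 240 236 106 102  93  87  84 155 234 233 232]
 [234 236 231 101 104  92  84  80 182 235 234 235]
 [235 234 231 151 104  89  89 115 186 231 234 234]
 [234 235 229 125 144 149 147 138 178 229 229 232]
 [233 234 231  96  97 115 106  83 179 234 231 230]
 [235 233 231 100  76  76  78  77 163 238 236 233]
 [240 235 202  80  76  79  76  74  88 233 239 237]
 [242 239 198  80  77  77  73  77  84 235 240 238]
 [236 241 224  91  79  82  77  79 116 238 242 240]
 [239 235 241 220 143 108 110 151 218 233 239 242]
 [235 237 236 239 237 235 237 230 225 228 235 240]]
```

The lamp and tins haven't moved; the later image is only brighter. Handing in.

```bash
python3 -c "
from bench import bot
print(bot.job_done())"; tail -0 /dev/null
```

```text
the job is handed in; nothing more can be done
None
```

I stood the black lamp upright between the tins and let go of it. I then lifted the flap by its bar to the needle and handed in at about 14.5 s, still gripping the bar.

**Lamp:**
- Its distance from halfway came out at about 2 mm in the last wrist view, 3 mm in the top view and 4 mm in the side view. The cameras disagree by about that much, so I left it.
- A last side-view check showed the lamp and both tins had not moved while I lifted the flap.

**Flap and needle:**

| Measurement | Needle (rad) | Flap (rad) |
|---|---|---|
| Top view, same method | 0.513 | 0.501 |
| Side view, same method | 0.536 | 0.537 |
| Needle from wrist view, flap from arm position | 0.529 | 0.528 |

- They agree to about 0.01 rad. The hold was steady, with about 6 N at the wrist.
- The absolute angle is less certain. It depends on how the guard is turned, which I measured as anywhere from 12.4° to 14.3° in different views, and the arm hid most of the top view at the end.

I used up the 12-picture limit, so the final checks were numeric only. I did not separately re-check the other bystander objects or whether the needle had shifted after the lift.

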